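Tip the incense tile out of its stand

TASK

Take the rectangular porcelain tile out of its wooden incense stand for cleaning: press down the tile's end at the open end of the stand so that its other end tips well up, then take it by the raised end and lay it flat inside the steel tray. Set it down gently, never dropping it, and do not bump the ceramic tiger.

Things in the scene. Friction and masses are not known exactly. Their poses are not given: they have to be found in the camera images.
- stand: Fixed dark wooden block, 124 (x) x 76 (y) x 40 mm tall, origin centre of underside. Its 60 mm wide well, between 8 mm side walls, is closed at the +x end, open at the -x end (roughly towards the robot). The tile lies in it on a hidden cradle, pivot along y at x = -10, z = 26 mm; it rocks only one way, -x end down, 0 to 0.5 rad, and stays where left. A similar block with a round disc is not meant.
- tile_mid (a point): Centre of the loose white tile, 100 (x) x 56 (y) x 10 mm, 110 g; at first over the stand's centre, 35 mm up, top flush with the walls, axes as the stand's. Pressed 12 mm from its -x end (2 to 5 N), it yields 9 to 12 mm under a 20 mm wide fingertip before a firm stop; its +x end then stands 25 mm above the walls, to grip from above across its width, fingertips just above the side walls.
- tray_in (a point): Centre of the inner floor (3 mm above the ledge) of the fixed shallow stainless steel tray, 180 mm (its x) x 130 mm (its y) outside, walls 3 mm thick, rim 16 mm above the ledge; axes along the tray's sides.
- tiger_mid (a point): Middle of the ceramic tiger figurine, orange with black stripes on a 60 x 30 mm base, 68 mm tall (this point is 30 mm above its foot), standing on the far part of the ledge, not to be bumped.
Things that resemble listed ones, but are neither listed nor needed, are in the scene too. Of the things shaped like the part that bears tile_mid, the white one is meant.

How it is judged:
By the outcome, as a careful person would: the job done as asked, in the order asked, and still so for the second after the job is handed in, with the robot touching nothing.
It also fails if it takes over 53 s, if anything falls off the work surface, if the arm or the gripper's body presses on something with over 40 N, if the wrist force passes 120 N, or if a joint passes its speed limit or range.

ROBOT

A 6-joint arm with a two-finger parallel gripper is mounted at the origin on the work surface. World frame = base frame: x ahead of the robot, y to its left, z up, the work surface at z = 0. Lengths are in m, angles in degrees, forces in N, time in s.
With the tool pointing down it reaches from about 0.375 to 0.9 m from the base axis. Payload 3.1 kg.
Tool frame: the origin (TCP) lies at the very end of the fingers, on their centre line; the grasp point (between the pads) lies 19 mm behind it; z points along the fingers, x is the direction in which the jaws open and shut, and the axes are right-handed (so a half turn about z gives the same grasp; the last joint's range is limited). The gripper opens to 87 mm and grips with 3 to 60 N. Pads are 19 mm wide; open, the fingers measure 117 mm over their backs; the gripper's body (75 mm by 190 mm) begins 51 mm behind the grasp point.
Start: joints at [-79.269, 30.224, 82.088, -0, 67.689, -10.227], TCP at [0.224, -0.584, 0.223] pointing down, gripper open.
Joint ranges: [-176.69, 176.69], [-43.24, 126.21], [12.49, 139.97], [-82, 262], [0, 151.66], [-163.58, 163.58]. Speed limits (degrees/s): [159.86, 159.86, 180, 180, 180, 180].

INTERFACE

Orientations are given as a 3x3 rotation matrix whose columns are the frame's x, y, z axes.
In Python, from rig import read_state, capture, bot gives the robot as it stands.
- The arm moves only by the shell command python3 -m crank 'ROWS' [OPENING]. ROWS is JSON, a list of rows, each a list of 2 entries, a list of its own where there are three numbers: the shift along the tool's x, y, z in cm, then the turn, a rotation vector about the tool's x, y, z in rad. In form: [[[dx, dy, dz], [wx, wy, wz]], ...]. A call has 1 to 12 rows; each row shifts and turns the commanded pose from where the row before left it, along the tool's axes as they then stand; what a row does not reach is not made up. A row lasts 1/10 s, in which the tool goes at most 50 mm and 8.59 degrees, less where a joint would pass 70% of its speed; a pose out of reach is approached as far as the arm can. A call with a gripper value outside its range is refused whole. OPENING is the closure, from -1 (fully open) to 1 (shut), set as the call begins (- or left out, the last holds). The fingers move at their own pace and stop on an object; the grip force is fixed at half the most. Time passes only in rows, so rows that do not move let the fingers close. It gives the time, the measured TCP pose, the force and the opening at its end, in the units of the state.
- read_state(): the state, without advancing time (a new reading comes with each control period).
- capture(name): name is "side" or "top" or "wrist"; returns a dict with "pixels" (384x512x3 uint8, red, green, blue), "camera_matrix" (3x3 intrinsics, pixels), "dist" ([k1, k2, p1, p2, k3] as OpenCV has them; the pictures are not rectified), "R" (3x3) and "t" (3): a world point X has camera coordinates R X + t. Camera axes: x right, y down, z forward; pixel columns grow to the right and rows downward; lengths in m; the calibration is good to about 2 mm. A picture is of the moment at which its call begins. There is no depth.
- bot.hand_in(): hands the job in, once; it reports no verdict.
The state is a dict: "time_s": time; "joint_positions": joint angles; "qvel": joint speeds; "tau": joint torques, N m; "position": TCP position; "tcp_rot": TCP orientation; "force": force on the tool from outside, world axes, zero at the start; "moment": the same for the moment, N m; "opening": opening from 0.0 (shut) to 1.0 (fully open).
Only numpy, scipy, OpenCV 4.12 (cv2) and the standard library are available. Lean on these libraries where they do the work, as an engineer would, in place of code of your own. Each camera call takes 0.05 s, during which the arm holds its last target.

## Working session

There is one attempt and no reset: what is moved stays moved. The work goes in short steps, Python scripts to look and compute and a shell command to move; the robot and the scene stay as the last step left them, time stands still between calls to the robot, and variables do not carry over. Pictures are saved under pics/ and viewed, and the job is handed in when it is done.

```bash
ls; mkdir -p pics; python3 - <<'E'
from rig import read_state, capture
import cv2,json,numpy as np
s=read_state();print(s)
for n in("side","top","wrist"):
    c=capture(n);cv2.imwrite(f"pics/{n}0.png",cv2.cvtColor(c["pixels"],cv2.COLOR_RGB2BGR))
    np.savez(f"pics/{n}0.npz",**{k:np.array(v) for k,v in c.items()})
    print(n,np.round(c["R"],3).tolist(),np.round(c["t"],3),c["camera_matrix"],c["dist"])
E
```

```text
pics
{'time_s': 0.0, 'joint_positions': array([-7.92684667e+01,  3.02774209e+01,  8.21569458e+01,  2.41679611e-04,
        6.76875013e+01, -1.02277194e+01]), 'qvel': array([-0.06761059,  0.03919253,  0.09148615, -0.00251504, -0.08318125,
        0.05502385]), 'tau': array([-1.37062848e-04, -4.40046716e+01, -1.76591885e+01,  6.31449977e-02,
        5.82783530e-02, -1.60531031e-04]), 'position': array([ 0.22345152, -0.58291064,  0.22158508]), 'tcp_rot': array([[ 3.57702010e-01, -9.33835702e-01, -3.92228595e-04],
       [-9.33833440e-01, -3.57702022e-01,  2.09052395e-03],
       [-2.09250686e-03, -3.81508441e-04, -9.99997738e-01]]), 'force': array([ 0.88928954,  0.21569109, -0.1681519 ]), 'moment': array([0.01106338, 0.01015427, 0.01145691]), 'opening': 1.0020974839655852}
side [[-0.975, -0.219, 0.023], [-0.126, 0.469, -0.874], [0.181, -0.856, -0.485]] [0.573 0.204 1.19 ] [[453.91164598   0.         246.61715161]
 [  0.         453.91164598 191.46281904]
 [  0.           0.           1.        ]] [0.06357455 0.         0.         0.         0.        ]
top [[-0.014, -1.0, 0.02], [-0.992, 0.012, -0.125], [0.125, -0.022, -0.992]] [-0.127  0.587  0.938] [[359.08872025   0.         257.0869531 ]
 [  0.         359.08872025 196.52973299]
 [  0.           0.           1.        ]] [-0.00232619  0.          0.          0.          0.        ]
wrist [[0.358, -0.934, -0.002], [-0.892, -0.343, 0.294], [-0.275, -0.103, -0.956]] [-0.624 -0.034  0.392] [[280.87143584   0.         252.77517916]
 [  0.         280.87143584 193.07315309]
 [  0.           0.           1.        ]] [-0.04905479  0.          0.          0.          0.        ]
```

View pics/top0.png

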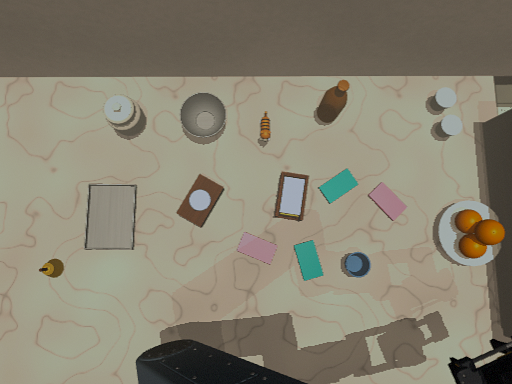

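View pics/side0.png

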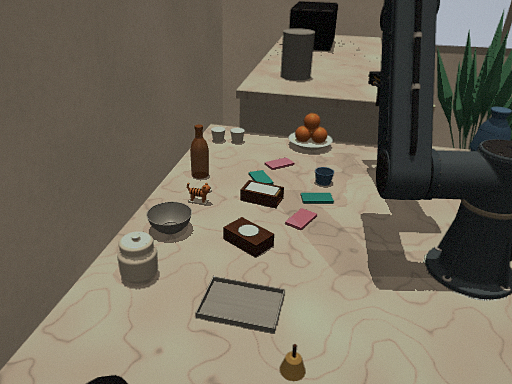

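View pics/wrist0.png

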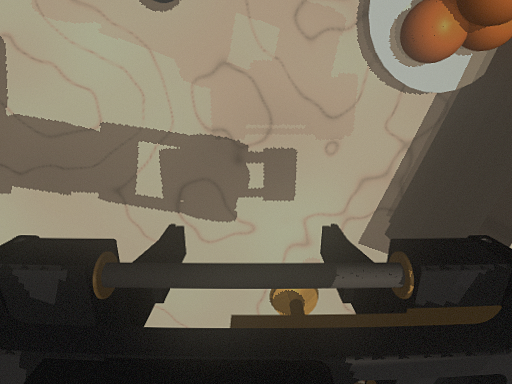

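The top view shows a stand with a rectangular white tile at about (292,196) and one with a round disc at about (201,201), which the task excludes. The tray is at (111,217) and the tiger at (265,126). I'll enlarge each to confirm.

```bash
python3 - <<'E'
import cv2,numpy as np
t=cv2.imread("pics/top0.png");s=cv2.imread("pics/side0.png")
def crop(im,x,y,w,h,k):return cv2.resize(im[y:y+h,x:x+w],None,fx=k,fy=k,interpolation=cv2.INTER_CUBIC)
cv2.imwrite("pics/c_stand.png",crop(t,252,160,80,70,8))
cv2.imwrite("pics/c_tray.png",crop(t,76,174,72,84,7))
cv2.imwrite("pics/c_side.png",crop(s,180,170,120,90,6))
cv2.imwrite("pics/c_sidetray.png",crop(s,185,265,110,75,7))
E
```

```text
(no output)
```

View pics/c_stand.png

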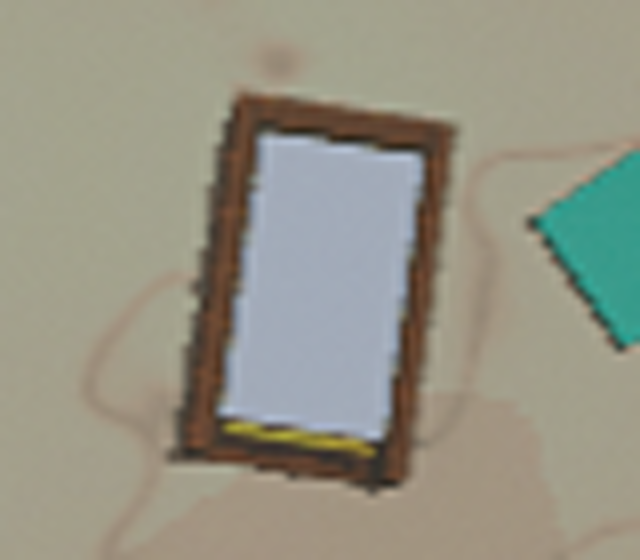

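View pics/c_tray.png

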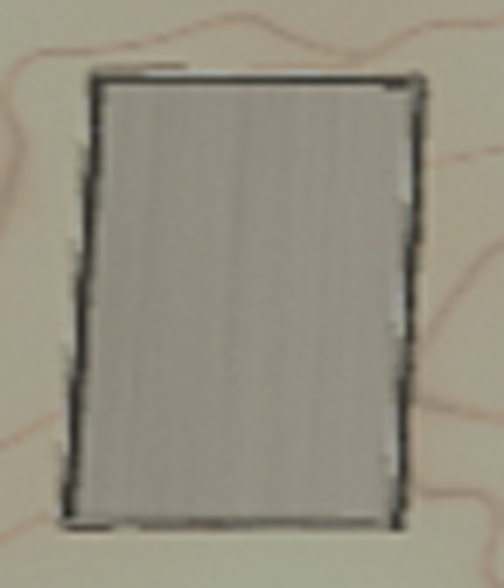

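View pics/c_side.png

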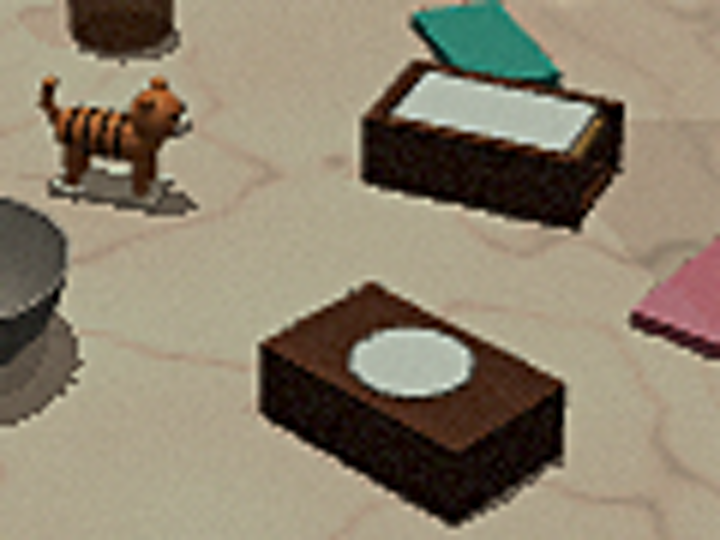

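View pics/c_sidetray.png

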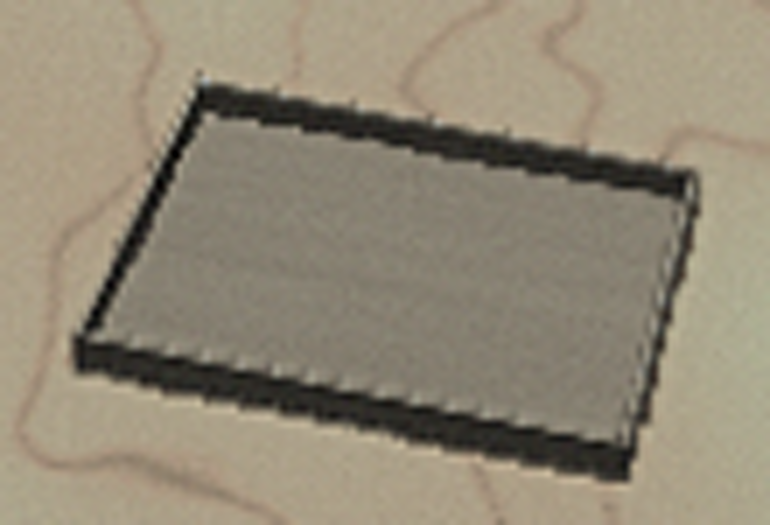

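```bash
cat > h.py <<'E'
import numpy as np,cv2
from scipy.optimize import least_squares
from scipy.spatial.transform import Rotation as Ro
def load(f):
    return dict(np.load(f))
def proj(c,P):
    r,_=cv2.Rodrigues(np.array(c["R"],float)); return cv2.projectPoints(np.array(P,float).reshape(-1,1,3),r,np.array(c["t"],float),np.array(c["camera_matrix"]),np.array(c["dist"]))[0].reshape(-1,2)
def uncrop(p,x,y,k): return (np.array(p,float)+.5)/k-.5+[x,y]
E
cat > fit.py <<'E'
from h import *
T=load("pics/top0.npz");S=load("pics/side0.npz")
def fit(loc,pt,ps,x0):
    def pts(q):
        c,s=np.cos(q[3]),np.sin(q[3]);l=np.array(loc,float)
        return np.c_[q[0]+c*l[:,0]-s*l[:,1],q[1]+s*l[:,0]+c*l[:,1],q[2]+l[:,2]]
    def f(q):
        r=(proj(T,pts(q))-pt)/1.
        r2=(proj(S,pts(q))-ps)/1.
        return np.r_[r.ravel(),r2.ravel()]
    r=least_squares(f,x0);print(np.round(r.x[:3],4),np.degrees(r.x[3]).round(2));print(np.round(r.fun.reshape(-1,2),1).tolist());return r.x
# order: (+x,+y),(+x,-y),(-x,-y),(-x,+y); image left in top = +y
def rect(a,b,z=0):return [[a,b,z],[a,-b,z],[-a,-b,z],[-a,b,z]]
print("tile");fit(rect(.05,.028),uncrop([(260,133),(424,153),(380,440),(218,416)],252,160,8),
 uncrop([(394,116),(428,71),(604,106),(575,152)],180,170,6),[.6,0,.04,0])
print("stand");fit(rect(.062,.038),uncrop([(240,95),(455,127),(404,487),(183,455)],252,160,8),
 uncrop([(362,120),(415,62),(624,103),(582,170)],180,170,6),[.6,0,.04,0])
print("tray");fit(rect(.09,.065),uncrop([(93,75),(422,80),(400,525),(65,522)],76,174,7),
 uncrop([(78,340),(200,85),(695,175),(630,452)],185,265,7),[.6,.4,.016,0])
E
python3 fit.py; cat >>/dev/null
```

```text
tile
[ 0.5871 -0.2288  0.0392] -9.02
[[-0.1, -0.1], [-0.4, 0.3], [0.4, 0.5], [0.2, 0.5], [-0.2, -0.2], [0.3, -0.0], [-0.4, -0.0], [-1.1, 0.0]]
stand
[ 0.5873 -0.2288  0.0374] -9.58
[[-0.5, -0.2], [-0.0, 0.0], [0.2, -0.4], [0.1, -0.7], [0.4, 0.2], [0.4, -0.1], [0.7, 0.4], [0.1, -0.2]]
tray
[0.5393 0.2691 0.0107] -1.12
[[0.2, -0.7], [0.1, -1.0], [0.2, 0.6], [-0.0, 0.8], [-0.6, 0.3], [-0.3, -0.1], [0.9, 0.0], [0.1, 0.1]]
```

```bash
cat >> h.py <<'E'
ST=np.array([.587,-.2288]);YS=np.radians(-9.3)
def sp(x,y=0,z=0): # stand local -> world
    c,s=np.cos(YS),np.sin(YS);return np.array([ST[0]+c*x-s*y,ST[1]+s*x+c*y,z])
def Rt(yaw,tilt=0): # tool x = -y of frame ; tool z down, tilted by `tilt` towards +x
    z=np.array([np.sin(tilt),0,-np.cos(tilt)]);x=np.array([0,-1.,0]);y=np.cross(z,x)
    return Ro.from_euler('z',yaw).as_matrix()@np.c_[x,y,z]
def delta(p,R):
    from rig import read_state
    s=read_state();R0=s["tcp_rot"]
    print("t",round(s["time_s"],2),"pos",s["position"].round(4),"F",s["force"].round(1),"open",round(s["opening"],3))
    print("shift now-axes cm",(R0.T@(np.array(p)-s["position"])*100).round(2),"after-turn axes",(R.T@(np.array(p)-s["position"])*100).round(2),"turn",Ro.from_matrix(R0.T@R).as_rotvec().round(4))
E
sed -i 's/^print("tray")/print("tray")/' fit.py
python3 - <<'E'
from h import *
print(sp(-.038,0,.12));delta(sp(-.038,0,.12),Rt(YS))
W=load("pics/wrist0.npz");print(-W["R"].T@W["t"])
E
```

```text
[ 0.54949948 -0.22265905  0.12      ]
t 0.15 pos [ 0.2235 -0.5831  0.2218] F [-0.1  0.5 -0.1] open 0.998
shift now-axes cm [-21.98 -43.34  10.23] after-turn axes [-40.84 -26.35  10.18] turn [2.000e-04 1.700e-03 5.281e-01]
[ 0.30040683 -0.55379987  0.38361028]
```

```bash
python3 -m crank '[[[0,0,0],[0,0,0.132]],[[0,0,0],[0,0,0.132]],[[0,0,0],[0,0,0.132]],[[0,0,0],[0,0,0.132]],[[-4,-2.6,0],[0,0,0]],[[-4,-2.6,0],[0,0,0]],[[-4,-2.6,0],[0,0,0]],[[-4,-2.6,0],[0,0,0]],[[-4,-2.6,0],[0,0,0]]]' 1
python3 -m crank '[[[-4,-2.6,0],[0,0,0]],[[-4,-2.6,0],[0,0,0]],[[-4,-2.6,0],[0,0,0]],[[-4,-2.6,0],[0,0,0]],[[-4,-2.6,0],[0,0,0]],[[0,0,0],[0,0,0]],[[0,0,0],[0,0,0]],[[0,0,0],[0,0,0]]]' 1
python3 - <<'E'
from h import *
delta(sp(-.038,0,.07),Rt(YS))
E
```

```text
time_s: 1.05
position: [0.385, -0.4056, 0.2223]
tcp_rot: [[-0.162, -0.987, -0.0], [-0.987, 0.162, 0.0], [-0.0, 0.0, -1.0]]
force: [0.2, -1.0, -0.3]
opening: 0.266
time_s: 1.85
position: [0.544, -0.2314, 0.2223]
tcp_rot: [[-0.162, -0.987, -0.001], [-0.987, 0.162, -0.0], [0.0, 0.001, -1.0]]
force: [1.3, 0.6, 0.2]
opening: 0.008
t 1.85 pos [ 0.544  -0.2314  0.2223] F [1.3 0.6 0.2] open 0.008
shift now-axes cm [-0.96 -0.41 15.23] after-turn axes [-0.96 -0.4  15.23] turn [ 0.001  -0.0002 -0.0005]
```

Go to 30 mm above the tile, then check with the wrist camera.

```bash
python3 -m crank '[[[-0.9,-0.4,4],[0,0,0]],[[0,0,4],[0,0,0]],[[0,0,4],[0,0,0]],[[0,0,3],[0,0,0]],[[0,0,0],[0,0,0]],[[0,0,0],[0,0,0]]]'
python3 - <<'E'
from h import *
from rig import capture
for n in("wrist","side"):
    c=capture(n);im=cv2.cvtColor(c["pixels"],cv2.COLOR_RGB2BGR);np.savez(f"pics/{n}1.npz",**{k:np.array(v) for k,v in c.items()})
    P=[sp(a*.05,b*.028,.04) for a,b in((1,1),(1,-1),(-1,-1),(-1,1))]+[sp(a*.062,b*.038,.04) for a,b in((1,1),(1,-1),(-1,-1),(-1,1))]
    pp=proj(c,P);print(pp.round(1).tolist())
    if n=="wrist": im=cv2.resize(im,None,fx=1.5,fy=1.5);k=1.5;o=(0,0)
    else: im=cv2.resize(im[150:250,220:320],None,fx=6,fy=6,interpolation=cv2.INTER_CUBIC);k=6;o=(220,150)
    for q in pp: cv2.circle(im,tuple(int(v) for v in ((q-o+.5)*k)),2,(0,0,255),-1)
    cv2.imwrite(f"pics/{n}1.png",im)
delta(sp(-.038,0,.04),Rt(YS))
E
```

```text
time_s: 2.45
position: [0.5495, -0.224, 0.0727]
tcp_rot: [[-0.164, -0.987, -0.001], [-0.987, 0.164, 0.0], [-0.0, 0.001, -1.0]]
force: [0.8, 1.0, 0.9]
opening: 0.006
[[209.2, 98.4], [294.0, 98.3], [288.7, 236.3], [215.3, 236.4], [193.1, 79.3], [310.0, 79.1], [301.0, 250.3], [203.1, 250.4]]
[[245.0, 188.5], [251.4, 181.1], [279.9, 187.0], [274.3, 194.7], [240.4, 189.1], [249.1, 179.2], [284.4, 186.4], [276.9, 196.9]]
t 2.55 pos [ 0.5512 -0.2243  0.0745] F [ 0.6 -0.2  0. ] open 0.006
shift now-axes cm [-0.14  0.2   3.45] after-turn axes [-0.13  0.19  3.45] turn [-0.0035 -0.0015 -0.0012]
```

View pics/wrist1.png

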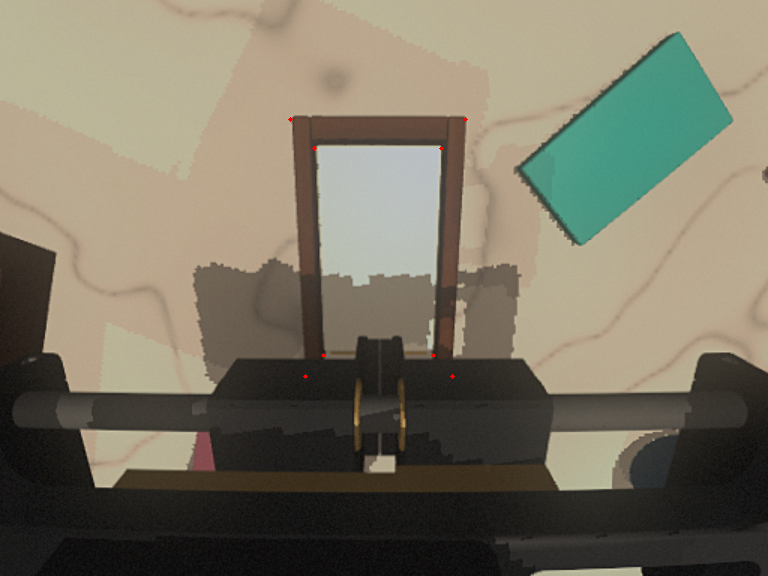

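View pics/side1.png

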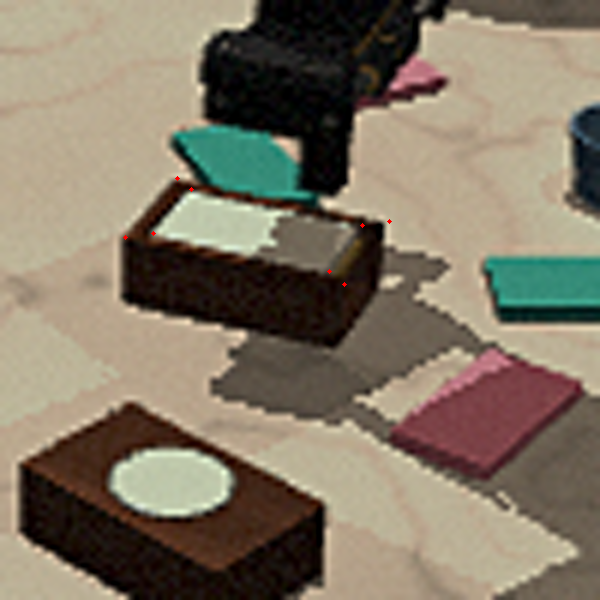

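The red predicted corners lie on the stand's and tile's edges in the wrist view, to within about 1 mm. The yellow strip in the well marks the open end, which is under the fingertips. Pressing now.

```bash
python3 -m crank '[[[-0.1,0.15,1.5],[0,0,0]],[[0,0,1.4],[0,0,0]],[[0,0,0.2],[0,0,0]],[[0,0,0.2],[0,0,0]],[[0,0,0.2],[0,0,0]],[[0,0,0],[0,0,0]]]'
python3 -m crank '[[[0,0,0.15],[0,0,0]],[[0,0,0.15],[0,0,0]],[[0,0,0],[0,0,0]]]'
```

```text
time_s: 3.15
position: [0.5482, -0.2212, 0.038]
tcp_rot: [[-0.161, -0.987, -0.001], [-0.987, 0.161, 0.0], [-0.0, 0.001, -1.0]]
force: [-3.6, -0.1, 2.9]
opening: 0.005
time_s: 3.45
position: [0.5475, -0.2209, 0.0346]
tcp_rot: [[-0.161, -0.987, -0.003], [-0.987, 0.161, 0.001], [-0.001, 0.003, -1.0]]
force: [-4.7, -0.4, 5.2]
opening: 0.003
```

```bash
python3 -m crank '[[[0,-0.1,0.15],[0,0,0]],[[0,0,0.15],[0,0,0]],[[0,0,0],[0,0,0]]]'
python3 -m crank '[[[0,-0.05,0.15],[0,0,0]],[[0,0,0.1],[0,0,0]],[[0,0,0],[0,0,0]]]'
```

```text
time_s: 3.75
position: [0.5476, -0.2207, 0.0311]
tcp_rot: [[-0.161, -0.987, -0.005], [-0.987, 0.161, 0.002], [-0.001, 0.005, -1.0]]
force: [-6.9, -0.2, 3.6]
opening: 0.005
time_s: 4.05
position: [0.5476, -0.2207, 0.0301]
tcp_rot: [[-0.161, -0.987, -0.006], [-0.987, 0.161, 0.002], [-0.001, 0.006, -1.0]]
force: [-10.6, 0.5, 13.2]
opening: 0.005
```

The force rose to 13 N at z = 30 mm, 10 mm down, so this is the firm stop. Retracting and opening.

```bash
python3 -m crank '[[[0,0.1,-1],[0,0,0]],[[0,0,-3],[0,0,0]],[[0,0,-4],[0,0,0]],[[0,0,-4],[0,0,0]],[[0,0,0],[0,0,0]],[[0,0,0],[0,0,0]]]'
python3 - <<'E'
from h import *
from rig import capture
for n in("wrist","side"):
    c=capture(n);im=cv2.cvtColor(c["pixels"],cv2.COLOR_RGB2BGR);np.savez(f"pics/{n}2.npz",**{k:np.array(v) for k,v in c.items()})
    a=.5;P=[]
    for s,h in((60,14),(60,4),(-40,14)):
        for y in(.028,-.028):
            P.append(sp((-10+s*np.cos(a)-h*np.sin(a))/1e3,y,(26+s*np.sin(a)+h*np.cos(a))/1e3))
    pp=proj(c,P)
    if n=="wrist": im=cv2.resize(im,None,fx=1.5,fy=1.5);k=1.5;o=(0,0)
    else: im=cv2.resize(im[150:250,220:320],None,fx=6,fy=6,interpolation=cv2.INTER_CUBIC);k=6;o=(220,150)
    for q in pp: cv2.circle(im,tuple(int(v) for v in ((q-o+.5)*k)),2,(0,0,255),-1)
    cv2.imwrite(f"pics/{n}2.png",im)
A=np.radians(28.6)
tgt=lambda s,d,lift:sp((-10+(s+10)*np.cos(A)-(4-d)*np.sin(A)-lift*np.sin(A))/1e3,0,(26+(s+10)*np.sin(A)+(4-d)*np.cos(A)+lift*np.cos(A))/1e3)
print(tgt(38,1,0));delta(tgt(38,1,60),Rt(YS,A))
E
```

```text
time_s: 4.65
position: [0.5512, -0.2222, 0.1507]
tcp_rot: [[-0.161, -0.987, 0.005], [-0.987, 0.161, -0.003], [0.002, -0.005, -1.0]]
force: [0.1, 1.4, 0.1]
opening: 0.008
[ 0.61730348 -0.23376239  0.05161116]
t 4.75 pos [ 0.5492 -0.2211  0.1482] F [-0.4 -0.4  0.2] open 0.003
shift now-axes cm [ 0.15 -4.06  4.39] after-turn axes [ 0.15 -1.46  5.8 ] turn [ 4.997e-01  6.000e-04 -1.000e-04]
```

View pics/wrist2.png

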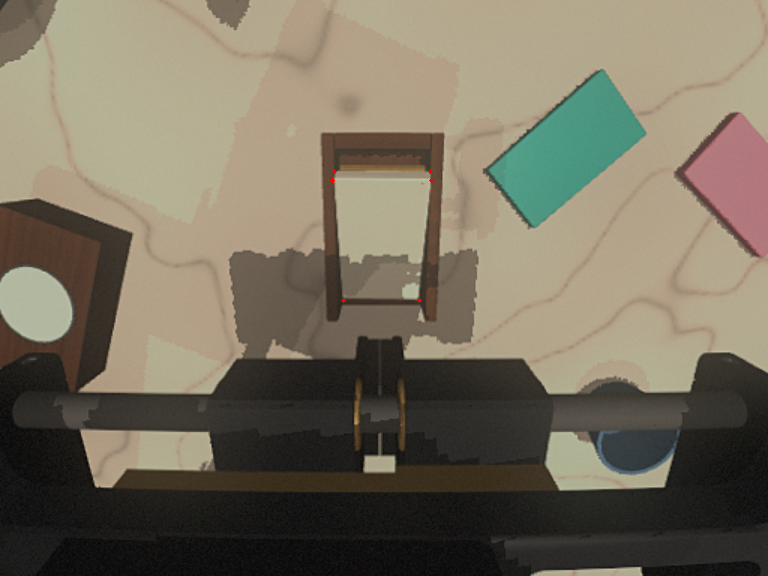

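View pics/side2.png

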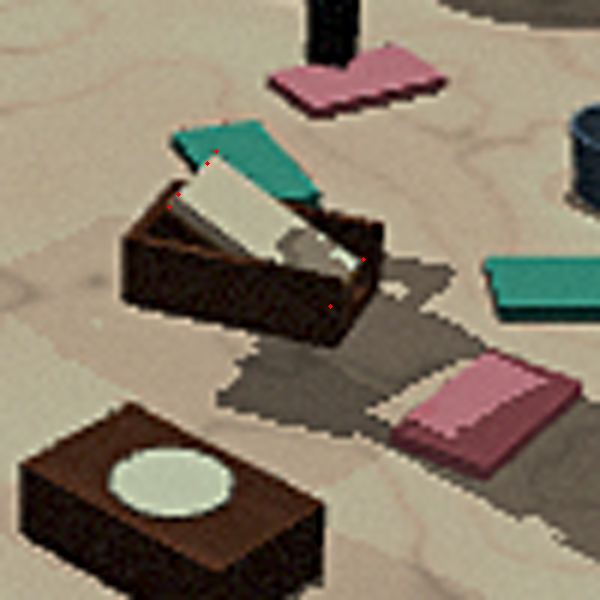

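The tile is tipped up. Its raised edge in the wrist view (333–430, 168–180) matches the 0.5 rad model. Opening, tilting the tool perpendicular to the tile, and approaching.

```bash
python3 -m crank '[[[0,0,0],[0.125,0,0]],[[0,0,0],[0.125,0,0]],[[0,0,0],[0.125,0,0]],[[0,0,0],[0.125,0,0]],[[0.15,-1.4,2],[0,0,0]],[[0,0,0],[0,0,0]],[[0,0,0],[0,0,0]]]' -1
python3 - <<'E'
from h import *
A=np.radians(28.6)
tgt=lambda s,d,lift:sp((-10+(s+10)*np.cos(A)-(4-d)*np.sin(A)-lift*np.sin(A))/1e3,0,(26+(s+10)*np.sin(A)+(4-d)*np.cos(A)+lift*np.cos(A))/1e3)
delta(tgt(38,1,20),Rt(YS,A))
E
```

```text
time_s: 5.45
position: [0.5724, -0.222, 0.1355]
tcp_rot: [[-0.152, -0.892, 0.425], [-0.988, 0.143, -0.053], [-0.013, -0.428, -0.904]]
force: [0.1, 0.6, 0.8]
opening: 0.552
t 5.45 pos [ 0.5724 -0.222   0.1355] F [0.1 0.6 0.8] open 0.552
shift now-axes cm [ 0.56 -0.47  7.55] after-turn axes [ 0.43 -0.04  7.57] turn [0.0569 0.016  0.0027]
```

```bash
python3 -m crank '[[[0,0,0],[0,0,0]],[[0,0,0],[0,0,0]],[[0,0,0],[0,0,0]],[[0,0,0],[0,0,0]],[[0,0,0],[0,0,0]]]'
python3 - <<'E'
from h import *
A=np.radians(28.6)
tgt=lambda s,d,lift:sp((-10+(s+10)*np.cos(A)-(4-d)*np.sin(A)-lift*np.sin(A))/1e3,0,(26+(s+10)*np.sin(A)+(4-d)*np.cos(A)+lift*np.cos(A))/1e3)
delta(tgt(38,1,20),Rt(YS,A))
E
```

```text
time_s: 5.95
position: [0.5729, -0.2224, 0.1372]
tcp_rot: [[-0.152, -0.891, 0.427], [-0.988, 0.143, -0.055], [-0.012, -0.43, -0.903]]
force: [-0.7, -0.2, -0.1]
opening: 0.971
t 5.95 pos [ 0.5729 -0.2224  0.1372] F [-0.7 -0.2 -0.1] open 0.971
shift now-axes cm [ 0.52 -0.33  7.69] after-turn axes [0.41 0.08 7.7 ] turn [0.0541 0.0147 0.003 ]
```

```bash
python3 -m crank '[[[0,0,0],[0.054,0.015,0.003]],[[0.4,0.1,2],[0,0,0]],[[0,0,2.5],[0,0,0]],[[0,0,2],[0,0,0]],[[0,0,1.2],[0,0,0]],[[0,0,0],[0,0,0]],[[0,0,0],[0,0,0]]]'
python3 - <<'E'
from h import *
from rig import capture
A=np.radians(28.6)
tgt=lambda s,d,lift:sp((-10+(s+10)*np.cos(A)-(4-d)*np.sin(A)-lift*np.sin(A))/1e3,0,(26+(s+10)*np.sin(A)+(4-d)*np.cos(A)+lift*np.cos(A))/1e3)
delta(tgt(38,1,0),Rt(YS,A))
c=capture("wrist");im=cv2.cvtColor(c["pixels"],cv2.COLOR_RGB2BGR)
a=.5;P=[]
for s,h in((60,14),(60,4),(-40,14)):
    for y in(.028,-.028):
        P.append(sp((-10+s*np.cos(a)-h*np.sin(a))/1e3,y,(26+s*np.sin(a)+h*np.cos(a))/1e3))
pp=proj(c,P);im=cv2.resize(im,None,fx=1.5,fy=1.5)
for q in pp: cv2.circle(im,tuple(int(v) for v in ((q+.5)*1.5)),2,(0,0,255),-1)
cv2.imwrite("pics/wrist3.png",im)
c=capture("side");cv2.imwrite("pics/side3.png",cv2.resize(cv2.cvtColor(c["pixels"],cv2.COLOR_RGB2BGR)[150:250,220:320],None,fx=6,fy=6,interpolation=cv2.INTER_CUBIC))
E
```

```text
time_s: 6.65
position: [0.6076, -0.232, 0.0688]
tcp_rot: [[-0.162, -0.867, 0.472], [-0.987, 0.142, -0.077], [-0.0, -0.478, -0.878]]
force: [0.2, -0.2, 0.3]
opening: 0.998
t 6.65 pos [ 0.6076 -0.232   0.0688] F [ 0.2 -0.2  0.3] open 0.998
shift now-axes cm [ 0.02 -0.05  1.98] after-turn axes [ 0.02 -0.05  1.98] turn [ 0.0008  0.0001 -0.0001]
```

View pics/wrist3.png

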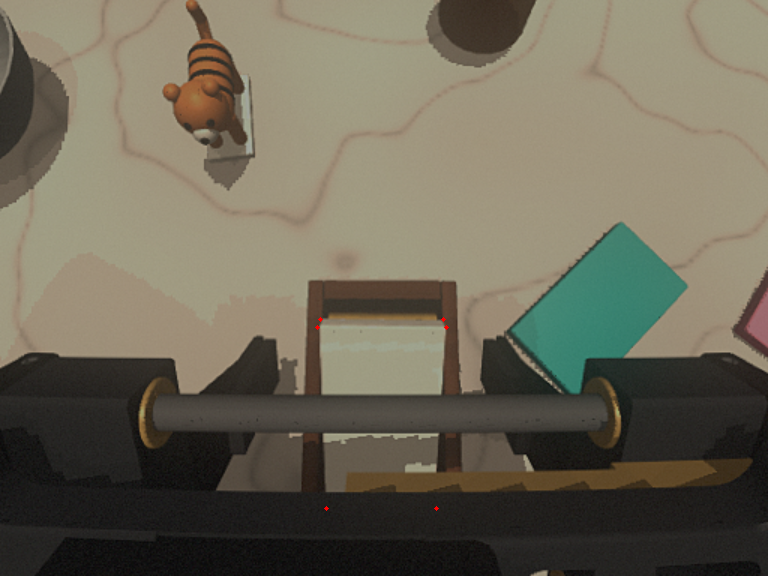

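View pics/side3.png

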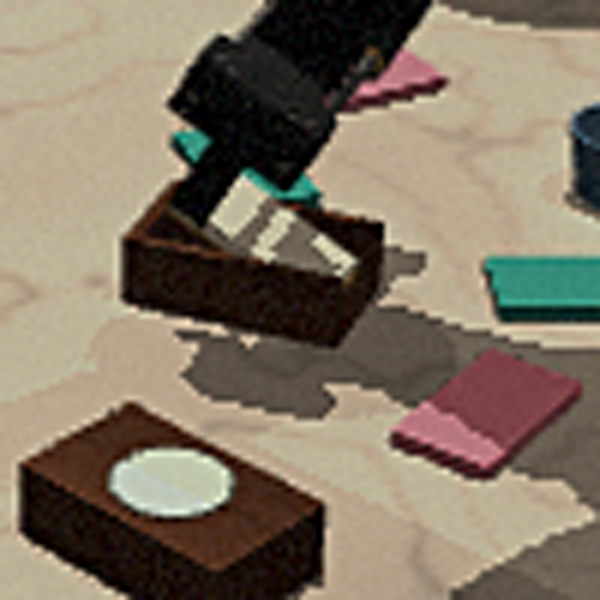

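Both fingers straddle the tile symmetrically (tile at 320–446, fingers at 275 and 483), and the tool axis is perpendicular to it. Descending 20 mm and gripping.

```bash
python3 -m crank '[[[0,-0.05,0.8],[0,0,0]],[[0,0,0.7],[0,0,0]],[[0,0,0.5],[0,0,0]],[[0,0,0],[0,0,0]],[[0,0,0],[0,0,0]]]'
python3 -m crank '[[[0,0,0],[0,0,0]],[[0,0,0],[0,0,0]],[[0,0,0],[0,0,0]],[[0,0,0],[0,0,0]],[[0,0,0],[0,0,0]],[[0,0,0],[0,0,0]],[[0,0,0],[0,0,0]],[[0,0,0],[0,0,0]]]' 1
```

```text
time_s: 7.25
position: [0.6175, -0.2336, 0.0512]
tcp_rot: [[-0.162, -0.867, 0.472], [-0.987, 0.142, -0.077], [-0.0, -0.478, -0.878]]
force: [-0.8, 0.4, 0.7]
opening: 1.003
time_s: 8.05
position: [0.6176, -0.2338, 0.0516]
tcp_rot: [[-0.162, -0.867, 0.472], [-0.987, 0.142, -0.078], [0.0, -0.478, -0.878]]
force: [0.7, 0.1, 1.1]
opening: 0.642
```

The opening is 0.642 × 87 = 56 mm, so the tile is held. Lifting straight up.

```bash
python3 -m crank '[[[0,-0.24,-0.44],[0,0,0]],[[0,-0.48,-0.88],[0,0,0]],[[0,-0.72,-1.32],[0,0,0]],[[0,-0.96,-1.76],[0,0,0]],[[0,-1.44,-2.64],[0,0,0]],[[0,-1.44,-2.64],[0,0,0]],[[0,0,0],[0,0,0]],[[0,0,0],[0,0,0]]]'
python3 - <<'E'
from h import *
from rig import capture,read_state
s=read_state();print(s["position"],s["force"],s["opening"])
c=capture("side");cv2.imwrite("pics/side4.png",cv2.resize(cv2.cvtColor(c["pixels"],cv2.COLOR_RGB2BGR)[120:250,200:330],None,fx=4.5,fy=4.5,interpolation=cv2.INTER_CUBIC))
E
```

```text
time_s: 8.85
position: [0.6174, -0.2334, 0.162]
tcp_rot: [[-0.161, -0.867, 0.472], [-0.987, 0.142, -0.077], [-0.0, -0.478, -0.878]]
force: [0.5, 1.3, -1.2]
opening: 0.636
[ 0.61744643 -0.2334023   0.16198882] [ 0.47023578  1.32067711 -1.17742907] 0.6364060424511595
```

View pics/side4.png

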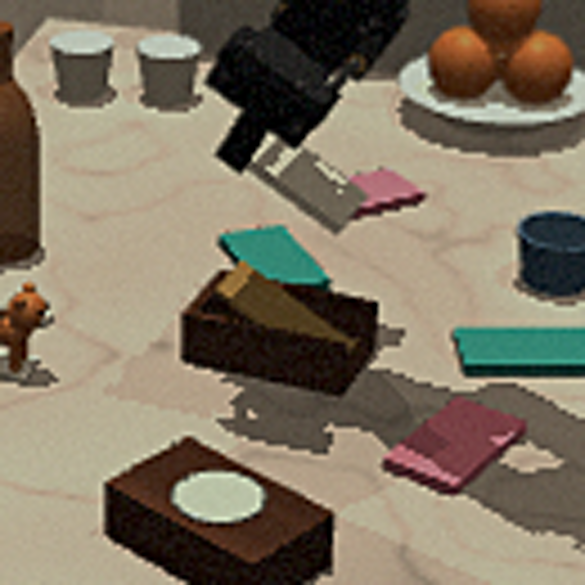

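The tile is out of the stand and held by its raised end; only the brass cradle remains in the well. Next: level it, turn to the tray's yaw and carry it over.

```bash
cat >> fit.py <<'E'
print("tray z fixed")
L=np.array(rect(.09,.065));pt=uncrop([(93,75),(422,80),(400,525),(65,522)],76,174,7);ps=uncrop([(78,340),(200,85),(695,175),(630,452)],185,265,7)
P=lambda q:np.c_[q[0]+np.cos(q[2])*L[:,0]-np.sin(q[2])*L[:,1],q[1]+np.sin(q[2])*L[:,0]+np.cos(q[2])*L[:,1],0*L[:,0]+.016]
for w in((1,1),(1,0),(0,1)):
    r=least_squares(lambda q:np.r_[w[0]*(proj(T,P(q))-pt).ravel(),w[1]*(proj(S,P(q))-ps).ravel()],[.54,.27,0]);print(w,r.x[:2].round(4),np.degrees(r.x[2]).round(2),r.cost.round(2))
E
python3 fit.py | tail -4
python3 - <<'E'
from h import *
y=np.radians(-1.1)
delta([.539+.038,.269,.16],Rt(y))
E
```

```text
tray z fixed
(1, 1) [0.5388 0.2702] -1.13 8.68
(1, 0) [0.5388 0.2673] -1.18 1.88
(0, 1) [0.5383 0.2741] -1.08 1.41
t 8.9 pos [ 0.6168 -0.233   0.1608] F [ 0.4  1.  -1.4] open 0.639
shift now-axes cm [-48.9   10.64  -5.61] after-turn axes [-50.11   4.95   0.08] turn [-0.496  -0.0343 -0.1402]
```

```bash
python3 -m crank '[[[0,0,0],[-0.0827,-0.0057,-0.0234]],[[0,0,0],[-0.0827,-0.0057,-0.0234]],[[0,0,0],[-0.0827,-0.0057,-0.0234]],[[0,0,0],[-0.0827,-0.0057,-0.0234]],[[0,0,0],[-0.0827,-0.0057,-0.0234]],[[0,0,0],[-0.0827,-0.0057,-0.0234]],[[0,0,0],[0,0,0]],[[0,0,0],[0,0,0]]]'
python3 -m crank '[[[-2,0.2,0],[0,0,0]],[[-4,0.4,0],[0,0,0]],[[-4,0.4,0],[0,0,0]],[[-4,0.4,0],[0,0,0]],[[-4,0.4,0],[0,0,0]],[[-4,0.4,0],[0,0,0]],[[-4,0.4,0],[0,0,0]],[[-4,0.4,0],[0,0,0]],[[-4,0.4,0],[0,0,0]],[[-4,0.4,0],[0,0,0]],[[-4,0.4,0],[0,0,0]],[[-4,0.4,0],[0,0,0]]]'
python3 -m crank '[[[-3,0.4,0],[0,0,0]],[[-1,0.1,0],[0,0,0]],[[0,0,0],[0,0,0]],[[0,0,0],[0,0,0]],[[0,0,0],[0,0,0]]]'
python3 - <<'E'
from h import *
from rig import capture
TC=np.array([.539,.269]);y=np.radians(-1.1)
delta([.539+.038,.269,.10],Rt(y))
for n in("wrist","side","top"):
    c=capture(n);im=cv2.cvtColor(c["pixels"],cv2.COLOR_RGB2BGR)
    np.savez(f"pics/{n}5.npz",**{k:np.array(v) for k,v in c.items()})
    M=np.array([[np.cos(y),-np.sin(y)],[np.sin(y),np.cos(y)]])
    P=[[*(TC+M@[a*.09,b*.065]),.016] for a in(1,-1) for b in(1,-1)]
    k={"wrist":1.5,"side":5,"top":6}[n];o={"wrist":(0,0),"side":(180,215),"top":(60,160)}[n];w={"wrist":(512,384),"side":(120,120),"top":(110,100)}[n]
    pp=proj(c,P);im=cv2.resize(im[o[1]:o[1]+w[1],o[0]:o[0]+w[0]],None,fx=k,fy=k,interpolation=cv2.INTER_CUBIC)
    for q in pp: cv2.circle(im,tuple(int(v) for v in ((q-o+.5)*k)),2,(0,0,255),-1)
    cv2.imwrite(f"pics/{n}5.png",im)
E
```

```text
time_s: 9.7
position: [0.6168, -0.2329, 0.1595]
tcp_rot: [[-0.019, -1.0, -0.0], [-1.0, 0.019, 0.001], [-0.001, 0.001, -1.0]]
force: [-0.1, 0.5, -1.4]
opening: 0.641
time_s: 10.9
position: [0.578, 0.2291, 0.1608]
tcp_rot: [[-0.02, -1.0, 0.0], [-1.0, 0.02, -0.001], [0.001, -0.0, -1.0]]
force: [0.6, -0.2, -1.9]
opening: 0.639
time_s: 11.4
position: [0.5763, 0.2656, 0.1608]
tcp_rot: [[-0.021, -1.0, 0.001], [-1.0, 0.021, -0.002], [0.002, -0.001, -1.0]]
force: [0.7, -0.3, -0.1]
opening: 0.638
t 11.4 pos [0.5763 0.2656 0.1608] F [ 0.7 -0.3 -0.1] open 0.638
shift now-axes cm [-0.35 -0.06  6.08] after-turn axes [-0.34 -0.07  6.08] turn [-0.001  -0.0021 -0.0021]
```

View pics/wrist5.png

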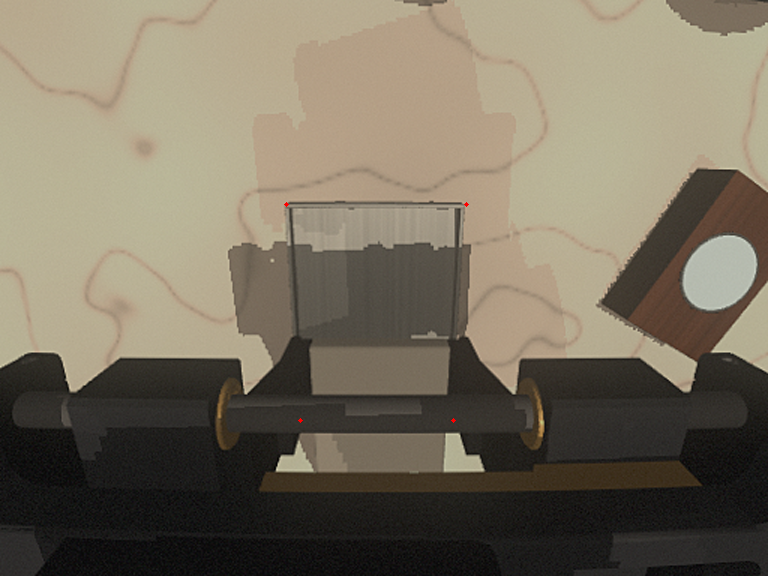

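View pics/side5.png

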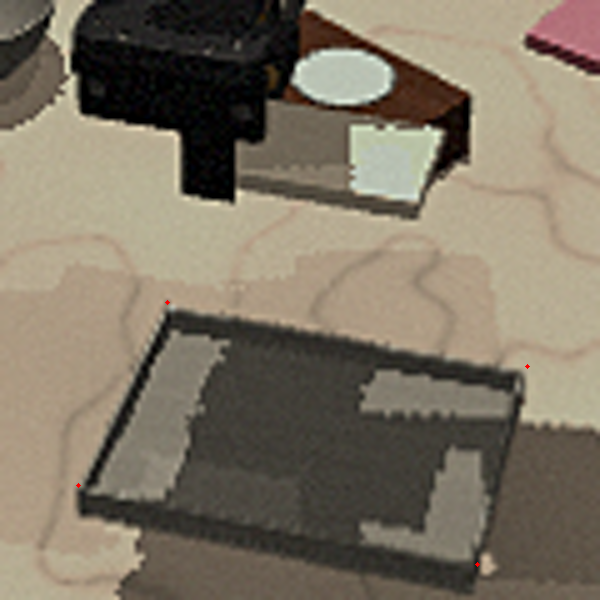

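View pics/top5.png

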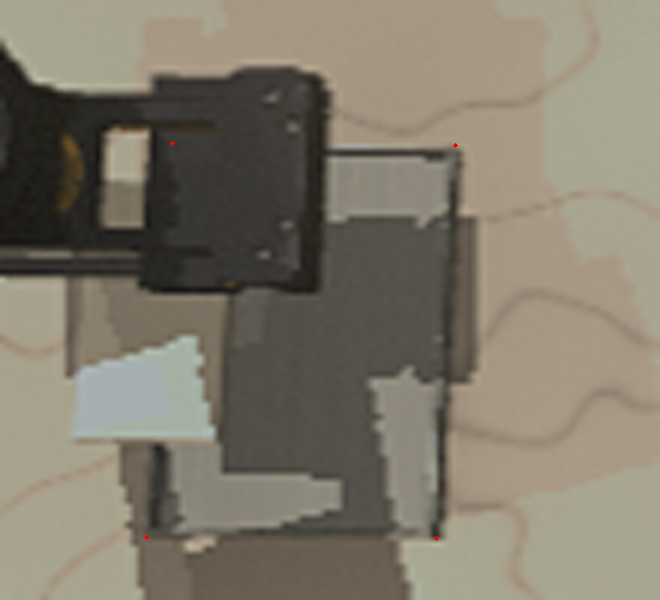

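In the wrist view the predicted tray corners (286 and 466, 204) sit on the rim. The tile is level and clear of the walls. Lowering.

```bash
python3 -m crank '[[[-0.3,-0.05,3],[0,0,0]],[[0,0,4],[0,0,0]],[[0,0,3],[0,0,0]],[[0,0,2],[0,0,0]],[[0,0,1.5],[0,0,0]],[[0,0,1],[0,0,0]],[[0,0,0],[0,0,0]],[[0,0,0],[0,0,0]]]'
python3 - <<'E'
from h import *
from rig import capture
delta([.539+.038,.2685,.004],Rt(np.radians(-1.1)))
c=capture("side");cv2.imwrite("pics/side6.png",cv2.resize(cv2.cvtColor(c["pixels"],cv2.COLOR_RGB2BGR)[240:345,185:305],None,fx=6,fy=5.7,interpolation=cv2.INTER_CUBIC))
E
```

```text
time_s: 12.35
position: [0.5779, 0.27, 0.0166]
tcp_rot: [[-0.02, -1.0, 0.003], [-1.0, 0.02, -0.001], [0.001, -0.003, -1.0]]
force: [-0.1, 0.7, -1.2]
opening: 0.639
t 12.35 pos [0.5779 0.27   0.0166] F [-0.1  0.7 -1.2] open 0.639
shift now-axes cm [0.15 0.09 1.26] after-turn axes [0.15 0.09 1.26] turn [-0.0029 -0.0012 -0.0005]
```

View pics/side6.png

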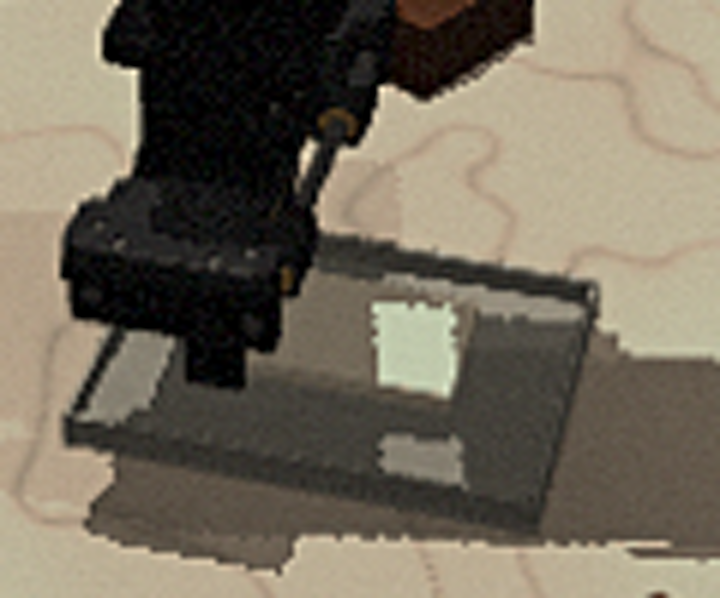

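The tile is level inside the tray walls, about 13 mm above the floor. Lowering in small steps while watching the force.

```bash
python3 -m crank '[[[0,0,0.3],[0,0,0]],[[0,0,0.3],[0,0,0]],[[0,0,0.2],[0,0,0]],[[0,0,0],[0,0,0]],[[0,0,0],[0,0,0]]]'
python3 -m crank '[[[0,0,0.1],[0,0,0]],[[0,0,0.1],[0,0,0]],[[0,0,0],[0,0,0]]]'
```

```text
time_s: 12.9
position: [0.5771, 0.2699, 0.0078]
tcp_rot: [[-0.019, -1.0, 0.001], [-1.0, 0.019, -0.002], [0.002, -0.001, -1.0]]
force: [0.2, -0.0, -1.5]
opening: 0.641
time_s: 13.2
position: [0.5771, 0.2699, 0.0057]
tcp_rot: [[-0.02, -1.0, 0.001], [-1.0, 0.02, -0.002], [0.002, -0.001, -1.0]]
force: [0.7, 0.5, -1.2]
opening: 0.636
```

```bash
python3 -m crank '[[[0,0,0.1],[0,0,0]],[[0,0,0],[0,0,0]],[[0,0,0],[0,0,0]]]'
python3 -m crank '[[[0,0,0.1],[0,0,0]],[[0,0,0],[0,0,0]],[[0,0,0],[0,0,0]]]'
```

```text
time_s: 13.5
position: [0.5772, 0.2699, 0.0048]
tcp_rot: [[-0.02, -1.0, 0.001], [-1.0, 0.02, -0.002], [0.002, -0.001, -1.0]]
force: [-0.5, -0.3, -2.0]
opening: 0.639
time_s: 13.8
position: [0.5772, 0.2699, 0.0038]
tcp_rot: [[-0.019, -1.0, 0.001], [-1.0, 0.019, -0.002], [0.002, -0.001, -1.0]]
force: [-0.4, 0.1, -1.4]
opening: 0.637
```

```bash
python3 -m crank '[[[0,0,0.1],[0,0,0]],[[0,0,0],[0,0,0]],[[0,0,0],[0,0,0]]]'
python3 -m crank '[[[0,0,0.05],[0,0,0]],[[0,0,0],[0,0,0]],[[0,0,0],[0,0,0]]]'
```

```text
time_s: 14.1
position: [0.5773, 0.2699, 0.0035]
tcp_rot: [[-0.019, -1.0, 0.002], [-1.0, 0.019, -0.002], [0.002, -0.002, -1.0]]
force: [-1.6, -0.3, 4.0]
opening: 0.638
time_s: 14.4
position: [0.5773, 0.2699, 0.0035]
tcp_rot: [[-0.019, -1.0, 0.002], [-1.0, 0.019, -0.001], [0.001, -0.002, -1.0]]
force: [-2.3, -1.2, 7.6]
opening: 0.64
```

Contact: 7.6 N at z = 3.5 mm. Easing off slightly, then releasing partway to stay clear of the tray walls.

```bash
python3 -m crank '[[[0,0,-0.05],[0,0,0]],[[0,0,0],[0,0,0]],[[0,0,0],[0,0,0]],[[0,0,0],[0,0,0]],[[0,0,0],[0,0,0]]]' -0.56
python3 -m crank '[[[0,0,-0.3],[0,0,0]],[[0,0,-1],[0,0,0]],[[0,0,-2],[0,0,0]],[[0,0,-4],[0,0,0]],[[0,0,-4],[0,0,0]],[[0,0,-4],[0,0,0]],[[0,0,0],[0,0,0]],[[0,0,0],[0,0,0]],[[0,0,0],[0,0,0]]]'
python3 - <<'E'
from h import *
from rig import capture
for n in("side","top","wrist"):
    im=cv2.cvtColor(capture(n)["pixels"],cv2.COLOR_RGB2BGR)
    cv2.imwrite(f"pics/{n}7.png",im if n!="side" else cv2.resize(im[240:345,185:305],None,fx=6,fy=5.7,interpolation=cv2.INTER_CUBIC))
E
```

```text
time_s: 14.9
position: [0.5778, 0.269, 0.0035]
tcp_rot: [[-0.019, -1.0, 0.002], [-1.0, 0.019, -0.003], [0.003, -0.002, -1.0]]
force: [-0.8, -3.6, 6.5]
opening: 0.775
time_s: 15.8
position: [0.5758, 0.27, 0.1548]
tcp_rot: [[-0.019, -1.0, -0.001], [-1.0, 0.019, -0.002], [0.002, 0.001, -1.0]]
force: [0.1, -0.3, -0.3]
opening: 0.779
```

View pics/side7.png

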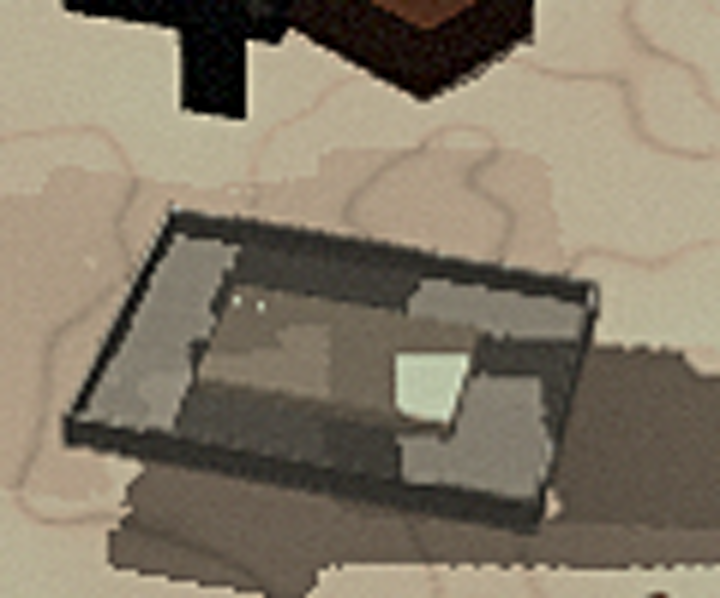

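View pics/top7.png

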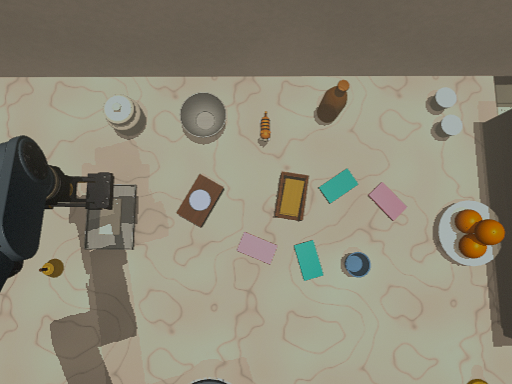

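The tile lies flat in the middle of the tray (side crop 200–470, 290–430). In the top view the tiger is still at (265,126), everything else is in place, and the gripper is clear. Handing in.

```bash
python3 -c "
from rig import bot
print(bot.hand_in())"
```

```text
the job is handed in; nothing more can be done
None
```

The white tile is lying flat in the middle of the steel tray, and I handed the job in at about 16 s of the 53 s allowed.

- **Tipping:** I pressed the tile's end at the open end of the stand about 10 mm down, to the firm stop (13 N). The pictures showed the other end raised to match the 0.5 rad expected.
- **Taking it out:** I gripped it across its width by the raised end, with the tool square to the tile. The opening read 56 mm, the tile's width. I lifted it out and levelled it.
- **Setting it down:** I lowered it in steps of 1 mm or less until it touched the floor of the tray (7.6 N), then released it with the fingers only partly open and backed off.

**Last checks:** The final side picture shows the tile flat inside the tray walls. The top picture shows the tiger and everything else where they started. The gripper is 0.15 m up and touching nothing.

**What disagreed:** The side and top cameras placed the tray about 7 mm apart in y. I used a value between them, which the wrist camera confirmed to about 1 mm. At contact I could not tell whether the fingertips or the tile touched first, so the tile may have settled by up to about 1 mm on release.

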